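# Refit the dial knob of the sample-grinder control unit

### The job

The dial knob has been pulled off the grinder's control unit. Press the blue key fully down and let it come back up, then do the same with the yellow key, one at a time and without pressing the red key. Then pick up the black knob, turn it so that the flat in its bore (under the white pointer) matches the flat of the steel D-shaft, push it fully home on the shaft and keep it pressed so that the sprung shaft is all the way down; finish while still holding the knob pressed down like that, and leave the cups, trays and spoons where they are.

Things in the scene. Friction and masses are not known exactly. Their poses are not given: they have to be found in the camera images.
- control_unit: grey and white control unit, 160 (x) x 280 (y) x 60 mm, fixed. Origin: centre of its underside, on the table; z up, x away from the robot at yaw 0. On its flat top: a dark display at the back right, three keys in a row along y at the front right (50 mm apart), the shaft on the left at x +15, y +75 mm
- key_blue_top (a point): centre of the top face of the blue round key (24 mm across); springs back by itself
- key_yellow_top (a point): centre of the top face of the yellow round key (24 mm across); springs back by itself
- key_red_top (a point): centre of the top face of the red round key (24 mm across), not to be pressed. The three colours stand in any order in the row
- key_blue (a joint): travel of the blue key: 0 up, 0.006 m fully down (about 4 N)
- key_yellow (a joint): travel of the yellow key: 0 up, 0.006 m fully down (about 4 N)
- key_red (a joint): travel of the red key: 0 up, 0.006 m fully down (about 4 N)
- shaft_tip (a point): tip centre of the upright steel D-shaft, 29 mm above the unit's top when not pressed. Shaft 16 mm across, flat 3 mm from the axis, 2 mm chamfer at the tip; x points out through the flat, z up. The dark collar at its foot (32 mm across, 3 mm high) has a white mark on the flat's side. Both turn together, stiffly (0.08 N m), within 0.9 rad of the unit's x
- plunger (a joint): how far the sprung shaft is pressed down: 0 up, 0.006 m all the way (about 9 N, 1.5 N per mm)
- knob: loose black knob, 80 g, upright on the table. Origin: centre of its underside; z up, x along the bar to its end with the white pointer, also the side of the bore's flat. Skirt 44 mm across, 20 mm high; bar on it 42 mm long (x), 14 wide (y), at 20 to 41 mm height. D bore from below, 18 mm deep, 18 across, flat 3.8 from the axis (0.8 to 1 mm clearance)
- cup_13: loose white porcelain cupping bowl, black inside, 92 mm across, 60 mm high, 0.36 kg; origin: centre of its underside; bystander
- tray_07: loose blue sample tray with a bag of beans, 107 x 216 (y) x 44 mm; origin: centre of its underside; bystander
- spoon_2: loose steel spoon, 192 mm long (x), 43 mm wide; origin: centre of its underside; bystander
Things that resemble listed ones, but are neither listed nor needed, are in the scene too. What is shaped like the knob but orange or purple is not meant.

How it is judged:
On the way, in this order (a step that is already met when the one before it is completed fails the run):
1. the blue key is pressed down, the others up (value of joint key_blue above 0.0045 m and value of joint key_yellow below 0.0015 m), for 0.05 s.
2. the yellow key is pressed down, the blue one back up (value of joint key_yellow above 0.0045 m and value of joint key_blue below 0.0015 m), for 0.05 s.
3. the knob is lifted off the table by the fingers, both keys back up (height (world z) of knob above 0.03 m and contact force between the fingers and knob above 1 N and value of joint each of key_yellow, key_blue below 0.0015 m), for 0.1 s.
At the end, for the whole second after the job is handed in: knob 16 mm or deeper on the D-shaft, within 3 mm of its axis, flats matched within 0.4 rad, upright within 0.1 rad, still; fingers push it with over 2 N and keep the shaft down by over 4 mm; blue and yellow keys up; cup, tray, spoon moved under 3 cm (horizontal distance between knob and shaft_tip below 0.003 m and z of knob in the frame of shaft_tip below -0.016 m and angle between the x axis of knob and the x axis of shaft_tip, either way round below 0.4 rad and angle between knob's own z axis and vertical below 0.1 rad and value of joint plunger above 0.004 m and contact force between the fingers and knob above 2 N and linear speed of knob below 0.01 m/s and value of joint each of key_blue, key_yellow below 0.0015 m and distance of each of cup_13, tray_07, spoon_2 from where it was at the start of the episode below 0.03 m); the arm keeps its last pose, push and grip.
It fails at once if the red key is pressed (value of joint key_red above 0.002 m).
It fails at once if blue and yellow keys are pressed together (value of joint each of key_blue, key_yellow above 0.002 m).
It fails at once if the cup, tray or spoon is knocked away (distance of any of cup_13, tray_07, spoon_2 from where it was at the start of the episode above 0.03 m).
It also fails if it takes over 48 s, if anything falls off the work surface, if the arm or the gripper's body presses on something with over 40 N, if the wrist force passes 120 N, or if a joint passes its speed limit or range.

### The arm

A 6-joint arm with a two-finger parallel gripper is mounted at the origin on a cart in front of the work surface, level with it; the furniture and walls round the work are solid. World frame = base frame: x ahead of the robot, y to its left, z up, the work surface at z = 0. Lengths are in m, angles in rad, forces in N, time in s.
With the tool pointing down it reaches from about 0.4 to 0.925 m from the base axis. Payload 12.5 kg.
Tool frame: the origin (TCP) lies midway between the tips of the shut fingers; the grasp point (between the pads) lies 19 mm behind it; z points along the fingers, y is the line along which they close (so a half turn about z gives the same grasp; the last joint's range is limited). The gripper opens to 95 mm and grips with 3 to 60 N. Pads are 20 mm wide; open, the fingers measure 119 mm over their backs; the gripper's body (75 mm by 180 mm) begins 59 mm behind the grasp point.
Start: joints at [1.12, 0.491, 1.559, -0, 1.092, -0.106], TCP at [0.211, 0.588, 0.215] pointing down, gripper open.
Joint ranges: [-3.1, 3.1], [-0.84, 2.19], [0.05, 2.79], [-1.13, 4.28], [0.06, 2.93], [-2.69, 2.69]. Speed limits (rad/s): [2.22, 2.22, 2.79, 3.14, 3.14, 3.14].

### API

Orientations are given as a unit quaternion [w, x, y, z].
In Python, from rig import r gives the robot as it stands. The module is installed in compiled form; this text tells all that it offers. Calls block until the motion is done:
- r.move_to(position, orientation): joint-space move of the TCP to a pose.
- r.move_l(position, rotation=None, velocity=0.15, stop_force=None): straight line of the TCP; rotation=None keeps the orientation; velocity is the mean speed in m/s. With stop_force (N) it stops when the force on the tool has changed by that much, and returns True; else False.
- r.move_j(angles): joint-space move.
- r.set_gripper(opening, newtons=None): finger opening in m; newtons is the grip in N (None keeps the last); returns when the fingers have stopped.
- r.dwell(seconds).
- r.inverse_kinematics(position, orientation): joint angles nearest the present ones, or None.
- r.state(): the state.
- r.capture(name): name is "scene" or "top" or "wrist"; returns a dict with "image" (480x640x3 uint8, blue, green, red), "range_z" (480x640 float32, m along the optical axis (not along the pixel's ray), 0 where there is no reading), "intrinsics" (3x3 intrinsics, pixels), "R" (3x3) and "t" (3): a world point X has camera coordinates R X + t. Camera axes: x right, y down, z forward; pixel columns grow to the right and rows downward; lengths in m; the calibration is good to about 2 mm. A picture is of the moment at which its call begins.
A pose or a line that the arm cannot do raises r.IKError and nothing moves.
- r.hand_in(): hands the job in; it is judged then, once.
The state is a dict: "time_s": time; "joint_pos": joint angles; "joint_velocities": joint speeds; "tau": joint torques, N m; "position": TCP position; "tool_rot": TCP orientation; "ft_force": force on the tool from outside, world axes, zero at the start; "torque": the same for the moment, N m; "gripper_width": finger opening in m; "grip_force": force on a finger pad.
Only numpy, scipy, OpenCV 4.12 (cv2) and the standard library are available. Lean on these libraries where they do the work, as an engineer would, in place of code of your own. Each camera call takes 0.05 s, during which the arm holds its last target. There are 200 camera calls.

## Working session

There is one attempt and no reset: what is moved stays moved. The work goes in short steps, each a Python script; the robot and the scene stay as the last script left them, time stands still between calls to the robot, and variables do not carry over. Pictures are saved under pics/ and viewed, at most 10 in all, crops included, and the job is handed in when it is done.

```bash
mkdir -p pics; python3 - <<'E'
from rig import r
import cv2,numpy as np,pickle
d={}
for n in("top","scene"):
    c=r.capture(n);d[n]=c;cv2.imwrite(f"pics/{n}0.png",c["image"])
    print(n,c["intrinsics"].round(1).tolist(),(-c["R"].T@c["t"]).round(3))
pickle.dump(d,open("c0.pkl","wb"))
print(r.state())
E
```

```text
top [[503.0, 0.0, 313.7], [0.0, 503.0, 240.3], [0.0, 0.0, 1.0]] [0.465 0.088 1.194]
scene [[439.5, 0.0, 322.6], [0.0, 439.5, 242.0], [0.0, 0.0, 1.0]] [ 0.047 -0.285  0.753]
{'time_s': 0.1, 'joint_pos': array([ 1.12040500e+00,  4.91500313e-01,  1.55938406e+00,  1.44390627e-05,
        1.09170775e+00, -1.05628602e-01]), 'joint_velocities': array([-4.20082066e-04, -1.54663074e-03,  6.73087114e-05,  1.59847075e-04,
        2.86285323e-04, -1.53377104e-03]), 'tau': array([ 1.78953687e-03, -6.13621402e+01, -2.58605880e+01,  6.93366048e-02,
        4.71217255e-02, -6.20587298e-05]), 'position': array([0.21113169, 0.58803112, 0.21412108]), 'tool_rot': array([-1.43306418e-04,  1.71532161e-01,  9.85178394e-01, -4.78784667e-04]), 'ft_force': array([-1.24362522, -0.97604026, -1.03144983]), 'torque': array([ 0.03680229, -0.00323406, -0.03782764]), 'grip_force': 0.0, 'gripper_width': 0.09514500393599508}
```

View pics/top0.png

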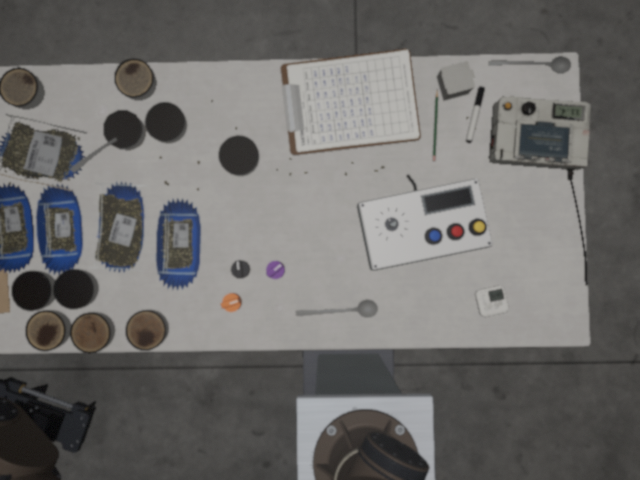

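View pics/scene0.png

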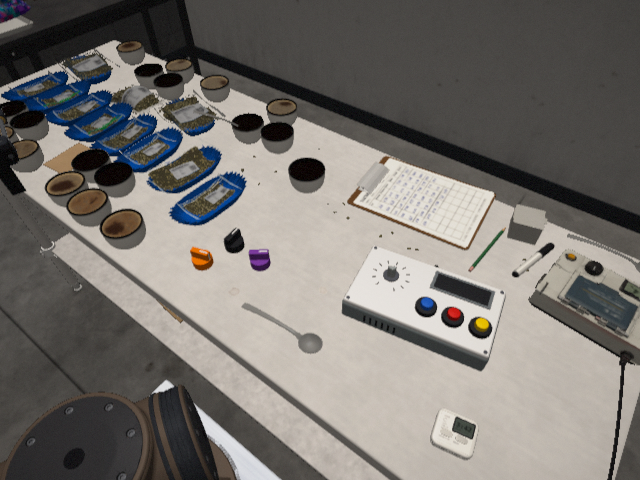

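The black knob is at top (240,269) and scene (234,240). The decoys are orange (231,302 top) and purple (275,269 top), and only the black one fits the description. The keys in the top view are blue (433,236), red (456,231) and yellow (478,227), with the shaft at (391,224). I'll triangulate these and confirm in one enlarged crop.

```bash
cat > h.py <<'E'
import numpy as np,cv2
def ray(c,uv):
    o=-c["R"].T@c["t"]; d=c["R"].T@np.linalg.inv(c["intrinsics"])@np.array([*uv,1.]); return o,d
def at_z(c,uv,z):
    o,d=ray(c,uv); return o+d*(z-o[2])/d[2]
def tri(*obs):
    A=np.zeros((3,3));b=np.zeros(3);L=[]
    for c,uv in obs:
        o,d=ray(c,uv);d=d/np.linalg.norm(d);P=np.eye(3)-np.outer(d,d);A+=P;b+=P@o;L.append((o,P))
    X=np.linalg.solve(A,b); return X,[float(np.linalg.norm(P@(X-o))) for o,P in L]
def depth(c,uv,w=1):
    u,v=map(int,np.round(uv)); p=c["range_z"][v-w:v+w+1,u-w:u+w+1]; z=np.median(p[p>0])
    return c["R"].T@(np.linalg.inv(c["intrinsics"])@np.array([*uv,1.])*z-c["t"])
def crop(c,u,v,w,h,s):
    return cv2.resize(c["image"][v:v+h,u:u+w],None,fx=s,fy=s,interpolation=cv2.INTER_CUBIC)
def project(c,X):
    p=c["intrinsics"]@(c["R"]@np.asarray(X)+c["t"]); return p[:2]/p[2]
E
python3 - <<'E'
import pickle,numpy as np,cv2
from h import *
d=pickle.load(open("c0.pkl","rb"));T,S=d["top"],d["scene"]
for n,a,b in [("blue",(433,236),(427,305)),("red",(456,231),(453,315)),("yellow",(478,227),(481,326)),("shaft",(391,224),(391,267)),("knob",(240,268),(234,236))]:
    X,e=tri((T,a),(S,b)); print(n,X.round(3),np.round(e,4),depth(T,a).round(3),depth(S,b).round(3))
m=np.vstack([np.hstack([crop(T,210,250,80,60,5),crop(S,185,220,80,60,5)]),np.hstack([crop(T,360,190,80,60,5),crop(S,355,240,80,60,5)])])
cv2.imwrite("pics/m1.png",m)
E
```

```text
blue [ 0.52  -0.157  0.074] [0.0007 0.0007] [ 0.519 -0.154  0.082] [ 0.515 -0.159  0.082]
red [ 0.529 -0.206  0.075] [0.0011 0.0011] [ 0.529 -0.205  0.082] [ 0.524 -0.206  0.082]
yellow [ 0.538 -0.255  0.075] [0.0006 0.0006] [ 0.537 -0.253  0.083] [ 0.532 -0.255  0.082]
shaft [ 0.547 -0.062  0.088] [0.0004 0.0004] [ 0.547 -0.062  0.089] [ 0.547 -0.063  0.088]
knob [0.455 0.281 0.036] [0.0007 0.0007] [0.455 0.28  0.038] [0.454 0.281 0.037]
```

View pics/m1.png

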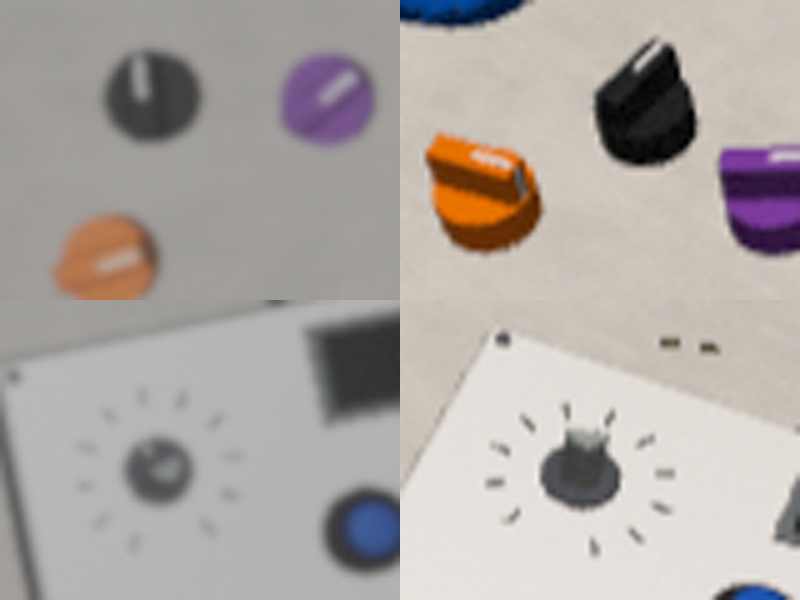

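The crop confirms the black knob: its white pointer is roughly along +x. The shaft collar's white mark points up and slightly left in the top view. The heights are plausible (unit top 60 mm, tip 89 mm). Next are wrist views over the knob, then over the unit.

```bash
cat >> h.py <<'E'
def q(psi): return [0.,np.cos(psi/2),np.sin(psi/2),0.]
E
python3 - <<'E'
from rig import r
from h import *
import pickle
w={}
def shot(n):
    r.dwell(0.3); w[n]=r.capture("wrist"); print(n,r.state()["time_s"],(-w[n]["R"].T@w[n]["t"]).round(3),w[n]["R"][2].round(2))
r.move_to([.40,.26,.22],q(.15));shot("k1")
r.move_l([.40,.31,.22]);shot("k2")
r.move_to([.47,-.06,.25],q(.18));shot("u1")
r.move_to([.47,-.20,.25],q(.18));shot("u2")
pickle.dump(w,open("w0.pkl","wb"))
for n,X in(("k1",(.455,.281,.04)),("k2",(.455,.281,.04)),("u1",(.547,-.062,.089)),("u2",(.547,-.062,.089)),("u2",(.52,-.157,.08))): print(n,project(w[n],X).round())
i=[cv2.resize(w[n]["image"],(400,300),interpolation=cv2.INTER_AREA) for n in("k1","k2","u1","u2")]
cv2.imwrite("pics/w1.png",np.vstack([np.hstack(i[:2]),np.hstack(i[2:])]))
E
```

```text
k1 2.1667 [0.473 0.272 0.391] [-0.26 -0.04 -0.96]
k2 3.0 [0.473 0.321 0.391] [-0.26 -0.04 -0.96]
u1 4.7583 [ 0.543 -0.045  0.421] [-0.26 -0.05 -0.96]
u2 5.725 [ 0.543 -0.185  0.421] [-0.26 -0.05 -0.96]
k1 [306. 144.]
k2 [364. 154.]
u1 [342. 122.]
u2 [161.  88.]
u2 [280. 146.]
```

View pics/w1.png

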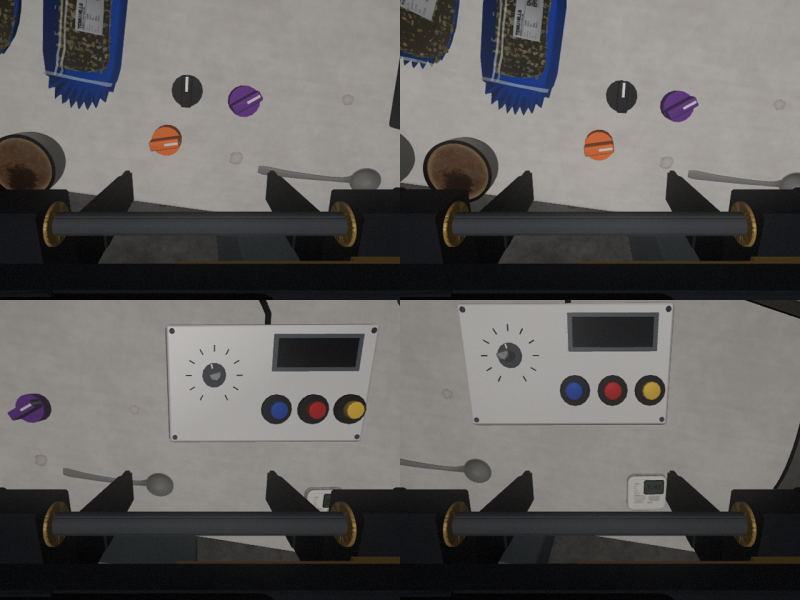

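The wrist views show the knob at about (299,145) in k1 and (355,154) in k2. The shaft is at (342,121) in u1 and (175,88) in u2, and the keys are clear in both. I'll enlarge the knob and shaft.

```bash
python3 - <<'E'
import pickle
from h import *
w=pickle.load(open("w0.pkl","rb"))
m=np.vstack([np.hstack([crop(w["k1"],275,115,50,50,8) if 0 else crop(w["k1"],260,115,80,60,5),crop(w["k2"],315,120,80,60,5)]),np.hstack([crop(w["u1"],300,90,80,60,5),crop(w["u2"],135,60,80,60,5)])])
cv2.imwrite("pics/m2.png",cv2.convertScaleAbs(m,alpha=1.6,beta=10))
E
```

```text
(no output)
```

View pics/m2.png

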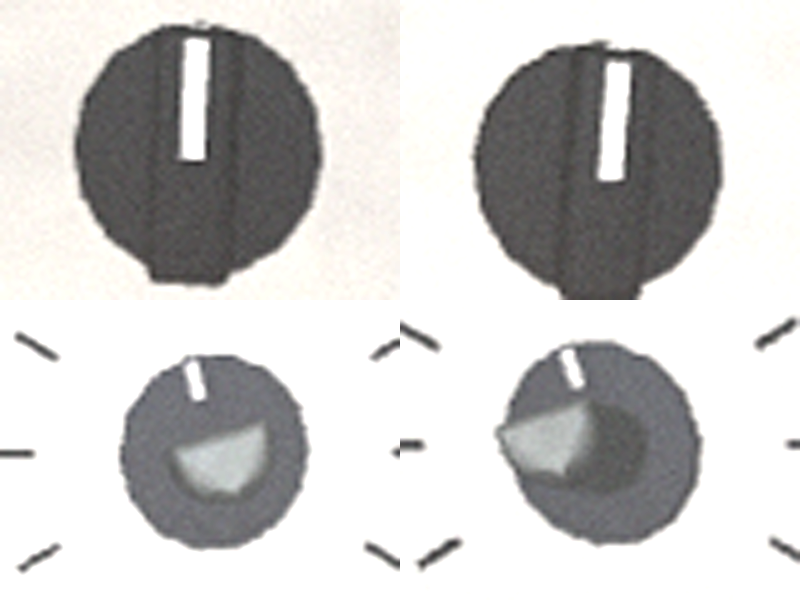

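```bash
python3 - <<'E'
import pickle
from h import *
w=pickle.load(open("w0.pkl","rb"));k1,k2,u1,u2=[w[n] for n in("k1","k2","u1","u2")]
P={}
def T(n,a,b,ca,cb):
    X,e=tri((ca,a),(cb,b));P[n]=X;print(n,X.round(4),np.round(e,4),depth(ca,a).round(4))
T("ptr_out",(299.4,122.6),(359,132.4),k1,k2);T("ptr_in",(298.6,147),(357.2,156.2),k1,k2)
T("skirt",(299.6,144.2),(354.7,153),k1,k2)
T("collar",(342.7,120.2),(175.1,88.5),u1,u2)
T("mark_out",(337.6,102.4),(168.6,70),u1,u2);T("mark_in",(340,109.6),(170.4,77.2),u1,u2)
for n,a,b in(("blue",(446.4,176),(278,144)),("red",(509,176),(339,144)),("yellow",(568,176),(402,144))):T(n,a,b,u1,u2)
y=lambda a,b:np.arctan2(*(b-a)[1::-1])
# on-plane versions
for c,a,b in((k1,(299.4,122.6),(298.6,147)),(k2,(359,132.4),(357.2,156.2))):
    A,B=at_z(c,a,.041),at_z(c,b,.041);print("knob",A.round(4),B.round(4),y(B,A))
print("skirt z.02",at_z(k1,(299.6,144.2),.02).round(4),at_z(k2,(354.7,153),.02).round(4))
for c,o,m,i in((u1,(342.7,120.2),(337.6,102.4),(340,109.6)),(u2,(175.1,88.5),(168.6,70),(170.4,77.2))):
    O,M,I=[at_z(c,p,.063) for p in(o,m,i)];print("collar",O.round(4),M.round(4),y(O,M),y(I,M))
A,B=[at_z(u1,p,.089) for p in((335,120.4),(353,114.8))];print("flat edge",A.round(4),B.round(4),y(A,B)+np.pi/2, "perp dist mid")
print("unit yaw",y(P["yellow"],P["blue"])-np.pi/2)
E
```

```text
ptr_out [0.4715 0.2885 0.0438] [0.0001 0.0001] [0.4716 0.2886 0.0421]
ptr_in [0.4523 0.2865 0.0426] [0. 0.] [0.4522 0.2865 0.0428]
skirt [0.4534 0.2869 0.0199] [0. 0.] [0.4546 0.286  0.043 ]
collar [ 0.5492 -0.0637  0.0638] [0.0001 0.0001] [ 0.5488 -0.0624  0.0899]
mark_out [ 0.5623 -0.0569  0.0627] [0. 0.] [ 0.5623 -0.0568  0.0641]
mark_in [ 0.557  -0.0598  0.0656] [0. 0.] [ 0.5571 -0.0599  0.0639]
blue [ 0.5213 -0.155   0.0817] [0.0003 0.0003] [ 0.5212 -0.1545  0.083 ]
red [ 0.5306 -0.2029  0.0869] [0.0001 0.0001] [ 0.5304 -0.2048  0.0828]
yellow [ 0.5393 -0.253   0.0814] [0.0003 0.0003] [ 0.5391 -0.252   0.0831]
knob [0.4716 0.2886 0.041 ] [0.4521 0.2866 0.041 ] 0.10444117969568932
knob [0.4714 0.2882 0.041 ] [0.4522 0.2864 0.041 ] 0.09730134594138809
skirt z.02 [0.4534 0.2869 0.02  ] [0.4534 0.2869 0.02  ]
collar [ 0.5492 -0.0638  0.063 ] [ 0.5623 -0.0569  0.063 ] 0.4845768680706948 0.5287330859774003
collar [ 0.5491 -0.0634  0.063 ] [ 0.5623 -0.057   0.063 ] 0.45484894266715853 0.3515457575947679
flat edge [ 0.5476 -0.0566  0.089 ] [ 0.5541 -0.0695  0.089 ] 0.47302420215798446 perp dist mid
unit yaw 0.18142309687969727
```

Checks: the knob is at (0.4525, 0.2867) with yaw 0.10 and top about 42 mm. The shaft is at (0.549, -0.0636) with collar at 63 mm and flat yaw about 0.47. Key tops are at about 82–83 mm, spaced 50 mm. All agree with the text, so I'll press the blue key and then the yellow one.

```bash
python3 - <<'E'
from rig import r
from h import *
r.set_gripper(0.0,20)
Q=q(.18)
def f(): s=r.state(); return s["position"].round(4),s["ft_force"].round(1),round(s["time_s"],2)
for n,x,y in(("blue",.5213,-.155),("yellow",.5393,-.2525)):
    r.move_to([x,y,.125],Q); r.move_l([x,y,.090],velocity=.1); print(n,f())
    h=r.move_l([x,y,.0815],velocity=.03,stop_force=2.0);print("touch",h,f())
    h=r.move_l([x,y,.068],velocity=.02,stop_force=9);print("down",h,f())
    r.dwell(.15);print(f())
    r.move_l([x,y,.125],velocity=.15)
E
```

```text
blue (array([ 0.5215, -0.1555,  0.0909]), array([ 0.4,  0.7, -0.2]), 8.37)
touch False (array([ 0.5214, -0.1551,  0.0815]), array([-0.4, -1.7,  1.1]), 8.8)
down True (array([ 0.5214, -0.1551,  0.0762]), array([-2.4,  0.8,  8.8]), 9.22)
(array([ 0.5214, -0.1551,  0.0762]), array([-2. ,  1.5,  9.9]), 9.37)
yellow (array([ 0.5394, -0.2519,  0.09  ]), array([0.4, 0.1, 0.1]), 10.82)
touch False (array([ 0.5394, -0.2525,  0.0816]), array([0.4, 0.3, 1.4]), 11.26)
down True (array([ 0.5394, -0.2525,  0.0762]), array([-1.3,  0.2,  7.2]), 11.68)
(array([ 0.5394, -0.2525,  0.0762]), array([-1.5,  1.1,  9.7]), 11.82)
```

Both keys went down 6 mm and bottomed out, with force climbing to about 10 N. Next I'll grasp and lift the knob.

```bash
python3 - <<'E'
from rig import r
from h import *
import pickle
x,y=.4525,.2867;Q=q(.10)
r.move_to([x,y,.16],Q); r.set_gripper(.040,30)
r.move_l([x,y,.045],velocity=.15)
print(r.move_l([x,y,.0225],velocity=.05,stop_force=5),r.state()["position"].round(4))
r.set_gripper(0.0,40);s=r.state();print(s["gripper_width"],s["grip_force"])
r.move_l([x,y,.16],velocity=.15);r.dwell(.2);s=r.state();print(s["gripper_width"],s["grip_force"],s["ft_force"].round(1),s["time_s"],s["joint_pos"].round(2))
# move above shaft
r.move_to([.549,-.0636,.17],q(.47));r.dwell(.3);s=r.state();print(s["position"].round(4),s["time_s"],s["joint_pos"].round(2))
c=r.capture("scene");t=r.capture("top");w=r.capture("wrist");pickle.dump((c,t,w),open("c1.pkl","wb"))
u,v=project(c,[.549,-.0636,.12]).astype(int);print(u,v,project(t,[.549,-.0636,.15]))
cv2.imwrite("pics/s1.png",np.hstack([crop(c,u-50,v-60,100,120,4),cv2.resize(w["image"],(400,300)).copy() if 0 else cv2.resize(w["image"][0:480,80:480],(400,480))]))
E
```

```text
False [0.4524 0.2867 0.0223]
0.013895054393524984 40.000653862953186
0.013948826325497092 39.99965250492096 [-0.1  0.6 -1.2] 18.45 [ 0.44  0.43  1.84 -0.    0.87  1.91]
[ 0.549 -0.063  0.17 ] 20.1083 [-0.23  0.44  1.79  0.    0.91  0.87]
393 256 [395.88842958 220.7400235 ]
```

View pics/s1.png

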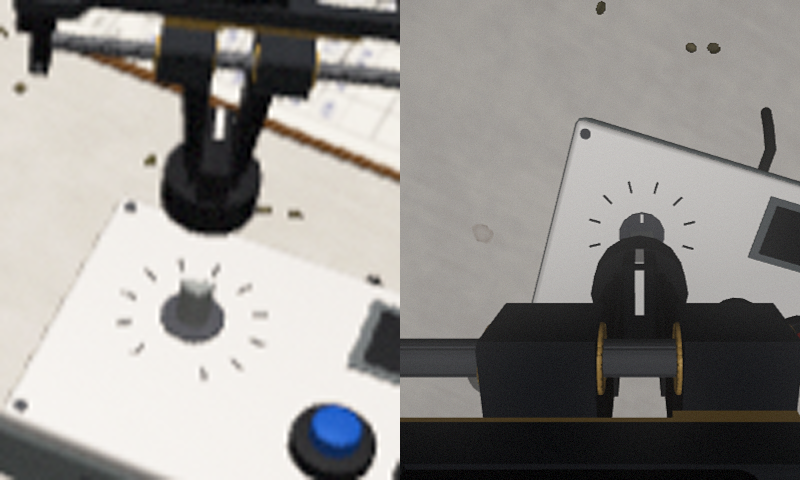

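The knob is held squarely. In the wrist view its pointer (x about 639) lines up with the collar mark (x about 641). Next I'll make a guarded insertion. A blocked rim would show force near TCP z 0.11, while a free fit stays quiet until about 0.093.

```bash
python3 - <<'E'
from rig import r
from h import *
x,y=.549,-.0636
def f(): s=r.state(); return s["position"].round(4),s["ft_force"].round(1),s["torque"].round(2),round(s["time_s"],2)
r.move_l([x,y,.116],velocity=.1);r.dwell(.1);print(f())
ok=True
for z in(.110,.107,.104,.100,.096):
    h=r.move_l([x,y,z],velocity=.03,stop_force=5);print(z,h,f())
    if h: break
E
```

```text
(array([ 0.5494, -0.0637,  0.1167]), array([-0.1,  0.2, -0.1]), array([-0.08,  0.13,  0.01]), 21.05)
0.11 False (array([ 0.5489, -0.0636,  0.1099]), array([-0.2, -0.4, -1.5]), array([-0.08,  0.15, -0.05]), 21.4)
0.107 False (array([ 0.5491, -0.0637,  0.1069]), array([ 0.9, -0.6, -0.6]), array([-0.28,  0.16, -0.03]), 21.65)
0.104 False (array([ 0.549 , -0.0637,  0.1039]), array([ 0.3, -1.4, -0.9]), array([-0.38,  0.07,  0.02]), 21.9)
0.1 False (array([ 0.549 , -0.0637,  0.0999]), array([ 0.2, -0.4,  0. ]), array([-0.55,  0.01,  0.02]), 22.18)
0.096 False (array([ 0.549 , -0.0637,  0.0958]), array([ 0.7, -3.2,  0.2]), array([-0.62,  0.08, -0.02]), 22.47)
```

The knob slid on freely. A small side force toward -y suggests a shift of about 0.7 mm, so I'll apply that, grip harder and press home.

```bash
python3 - <<'E'
from rig import r
from h import *
import pickle
x,y=.549,-.0643
def f(): s=r.state(); return s["position"].round(4),s["ft_force"].round(1),s["torque"].round(2),round(s["time_s"],2)
r.set_gripper(0.0,60)
r.move_l([x,y,.0955],velocity=.03);print(f())
for z in(.093,.091,.089,.0875,.086,.084):
    h=r.move_l([x,y,z],velocity=.02,stop_force=13);print(z,h,f())
    if h or f()[1][2]>16: break
r.dwell(.3);print(f(),r.state()["grip_force"],r.state()["gripper_width"])
c=r.capture("scene");w=r.capture("wrist");pickle.dump((c,w),open("c2.pkl","wb"))
cv2.imwrite("pics/s2.png",np.hstack([crop(c,340,210,100,120,4),cv2.resize(w["image"][0:480,80:480],(400,480))]))
E
```

```text
(array([ 0.5489, -0.0641,  0.0954]), array([ 1.1, -0.1, -0.3]), array([-0.03,  0.03, -0.01]), 22.93)
0.093 False (array([ 0.549 , -0.0642,  0.0929]), array([ 0.9,  0.7, -0.9]), array([ 0.03,  0.02, -0.02]), 23.21)
0.091 False (array([ 0.549 , -0.0642,  0.091 ]), array([-0.7,  0.8,  1.9]), array([ 0.15,  0.1 , -0.04]), 23.46)
0.089 False (array([ 0.5491, -0.0643,  0.0891]), array([0.1, 1.4, 5.6]), array([ 0.27,  0.21, -0.01]), 23.71)
0.0875 False (array([ 0.5491, -0.0643,  0.0878]), array([-1. ,  2. ,  7.8]), array([0.23, 0.32, 0.03]), 23.96)
0.086 False (array([ 0.5492, -0.0643,  0.0873]), array([-4.7,  2.5, 17.1]), array([ 0.32,  0.89, -0.02]), 24.21)
(array([ 0.5492, -0.0643,  0.0873]), array([-3.4,  2.4, 18.2]), array([ 0.31,  0.9 , -0.03]), 24.51) 60.0063282251358 0.013740870358567263
```

View pics/s2.png

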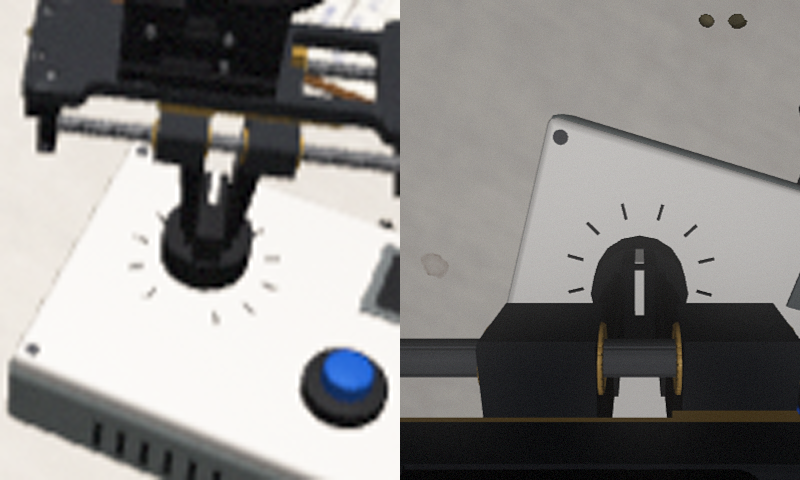

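The knob sits seated on the shaft and centred in the dial ring. The force rose at 1.5 N/mm from TCP 0.0933 and then hit a hard stop at 0.0873, as predicted for a full press. The blue key in view is up. I'm handing in.

```bash
python3 -c "
from rig import r
print(r.hand_in())"
```

```text
the job is handed in; nothing more can be done
None
```

I pressed the blue key and then the yellow one, fitted the black knob on the D-shaft, and handed the job in at about 25 s with the knob still held fully pressed down; the judge's result was not shown.

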